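# Pile a raised-bed corner kit, gussets laid alternately

### The arm

A 7-joint arm with a two-finger parallel gripper is mounted at the origin on the work surface. World frame = base frame: x ahead of the robot, y to its left, z up, the work surface at z = 0. Lengths are in m, angles in rad, forces in N, time in s.
With the tool pointing down it reaches from about 0.4 to 0.85 m from the base axis. Payload 4.4 kg.
Tool frame: the origin (TCP) lies at the very end of the fingers, on their centre line; the grasp point (between the pads) lies 19 mm behind it; z points along the fingers, y is the direction in which the jaws open and shut (so a half turn about z gives the same grasp; the last joint's range is limited). The gripper opens to 94 mm and grips with 3 to 60 N. Pads are 16 mm wide; open, the fingers measure 119 mm over their backs; the gripper's body (75 mm by 177 mm) begins 78 mm behind the grasp point.
Start: joints at [-1.301, 0.628, 0.038, 1.517, -0.027, 0.996, -0.02], TCP at [0.214, 0.614, 0.205] pointing down, gripper open.
Joint ranges: [-3.06, 3.06], [-0.37, 2.12], [-1.25, 1.32], [0.18, 2.47], [-1.1, 4.24], [0.23, 1.98], [-2.94, 2.94]. Speed limits (rad/s): [2.57, 2.57, 3.14, 3.14, 3.14, 3.14, 3.14].

### API

Orientations are given as a unit quaternion [w, x, y, z].
In Python, from workcell import * gives the robot as it stands.
- The arm moves only by the tool drive_tool, never from a script. Its argument "series" is a list of rows, each a list of 7 numbers: the shift along the tool's x, y, z in cm, then the turn, a rotation vector about the tool's x, y, z in degrees, then the gripper's target within -1 to 1 (shut at 1, half-way at 0, fully open at -1). A call has 1 to 10 rows; each row is the pose to reach, as a shift and turn from the pose measured when the call began, along the tool's axes at that moment; what a row does not reach only later rows make up. A row lasts 1/12 s, in which the tool goes at most 41.7 mm and 7.16 degrees, less where a joint would pass 70% of its speed; a pose out of reach is approached as far as the arm can. A call with a gripper value outside its range is refused whole. The fingers move at their own pace and stop on an object; "grip_force" is the grip in N (left out, the last holds). Time passes only in rows, so rows that repeat a pose let the fingers close. It gives the time, the measured TCP pose, the force and the opening at its end, in the units of the state.
- state(): the state, without advancing time (a new reading comes with each control period).
- capture(name): name is "side" or "top" or "wrist"; returns a dict with "pixels" (420x560x3 uint8, red, green, blue), "z_map" (420x560 float32, m along the optical axis (not along the pixel's ray), 0 where there is no reading), "camera_matrix" (3x3 intrinsics, pixels), "view" (4x4, takes a point from world to camera coordinates). Camera axes: x right, y up, looking along -z (the intrinsics and any distortion apply to the point x, -y, -z); pixel columns grow to the right and rows downward; lengths in m; the calibration is good to about 2 mm. A picture is of the moment at which its call begins.
- sign_off(): hands the job in, once; it reports no verdict.
Trained networks look in a picture, given as the dict that the camera call returned (one of the last four; its "shot" number tells which), for a name from the list of things; names that differ only in an ending like _2 or _b are one class to them, and where a whole thing is asked for, a point or a joint stands for the part that bears it (a point fixed in the world has none). Each returns a list of dicts, best first, with "p" (0 to 1); they miss things now and then, are a little off and sometimes report something else, mostly with a low value. They report only what shows in the picture. A call takes as long as a camera call. They do not tell look-alikes from the thing itself.
- boxes_of(name, picture): "centre" ([column, row] in pixels, amid what is visible of it).
- pinpoint(name, picture): "centre" ([column, row] in pixels: a listed point, or the origin of a listed thing).
The state is a dict: "time_s": time; "joint_pos": joint angles; "qvel": joint speeds; "joint_efforts": joint torques, N m; "tcp_pos": TCP position; "ee_rot": TCP orientation; "ft_force": force on the tool from outside, world axes, zero at the start; "wrist_torque": the same for the moment, N m; "width": opening from 0.0 (shut) to 1.0 (fully open).
Only numpy, scipy, OpenCV 4.12 (cv2) and the standard library are available. Lean on these libraries where they do the work, as an engineer would, in place of code of your own. Each camera call takes 0.05 s, during which the arm holds its last target. There are 200 camera calls.

### The job

Make up a corner kit for a raised bed: pile the four painted L-shaped gussets flat on the dark base board in the order green (at the bottom), yellow, blue, red (on top). Keep the pile centred in the board's white outline and square to it, laying green and blue with the elbow at the board's marked corner, and yellow and red turned half round with the elbow at the opposite corner, so that the pile stays balanced. Leave the bare plywood gusset, the two small pots and the trowel where they are.

Things in the scene. Friction and masses are not known exactly. Their poses are not given: they have to be found in the camera images.
- board: dark wooden base board, fixed to the table, 130 x 130 x 20 mm. Origin at the centre of its underside (on the table), x and y along its edges, z up. Its top has a thin white outline, a square of about 104 mm, centred and parallel to the edges, and at the one corner towards -x, -y a thick white painted angle (two white bars 12 mm wide and 46 mm long along the two edges): the marked corner.
- green_elbow (a point): green painted plywood corner gusset, a flat L 16 mm thick lying flat, about 80 g: two equal legs at right angles, each 40 mm wide and 100 mm long measured from the outer corner, with three dark bolt holes drawn on it. The point is the middle of the elbow (the 40 x 40 mm corner square where the legs meet), half-way up, 20 mm inside both outer edges; one leg runs from it along +x and the other along +y, each ending 80 mm from the point; z is up.
- yellow_elbow (a point): yellow painted plywood corner gusset, a flat L 16 mm thick lying flat, about 80 g: two equal legs at right angles, each 40 mm wide and 100 mm long measured from the outer corner. Same shape, point and axes as the green one.
- blue_elbow (a point): blue painted plywood corner gusset, a flat L 16 mm thick lying flat, about 80 g: two equal legs at right angles, each 40 mm wide and 100 mm long measured from the outer corner. Same shape, point and axes as the green one.
- red_elbow (a point): red painted plywood corner gusset, a flat L 16 mm thick lying flat, about 80 g: two equal legs at right angles, each 40 mm wide and 100 mm long measured from the outer corner. Same shape, point and axes as the green one.
- spare_elbow (a point): bystander: spare gusset of bare plywood, same shape, point and axes as the green one. Leave it where it lies.
- clay_pot_mid (a point): bystander: small terracotta plant pot standing upright, empty, 64 mm across the rim, 58 mm tall. The point is on its axis, half-way up. Leave it.
- black_pot_mid (a point): bystander: small black plastic plant pot standing upright, empty, 64 mm across the rim, 58 mm tall. The point is on its axis, half-way up. Leave it.
- trowel_mid (a point): bystander: hand trowel lying flat, wooden handle and steel blade, 325 mm long, 60 mm wide, 26 mm high. The point lies between handle and blade, 13 mm up; the blade reaches 175 mm along +x and the handle 150 mm along -x. Leave it.
There are look-alikes about, which are no part of the job. There is more than one size of the part that bears yellow_elbow; the job needs the middle-sized.

How it is judged:
By the outcome, as a careful person would: the job done as asked, in the order asked, and still so for the second after the job is handed in, with the robot touching nothing.
It also fails if it takes over 128 s, if anything falls off the work surface, if the arm or the gripper's body presses on something with over 40 N, if the wrist force passes 120 N, or if a joint passes its speed limit or range.

## Working session

There is one attempt and no reset: what is moved stays moved. The work goes in short steps, Python scripts to look and compute and a tool call to move; the robot and the scene stay as the last step left them, time stands still between calls to the robot, and variables do not carry over. Pictures are saved under pics/ and viewed, about 12 in all and at most 16, crops included, and the job is handed in when it is done.

Besides the shell and the picture viewer there is one more tool, called after "Call:" as name(argument=value, ...) on one line, values as JSON. drive_tool: Moves the arm, as the interface text tells. Its arguments: {"type":"object","properties":{"series":{"type":"array"},"grip_force":{"type":"number"}},"required":["series"]}

```bash
mkdir -p pics; ls; cat > h.py <<'E'
from workcell import *
import numpy as np, cv2
from scipy.spatial.transform import Rotation as R
def save(c,n): cv2.imwrite('pics/'+n+'.png',c['pixels'][:,:,::-1])
def world(c):
    z=c['z_map'];K=c['camera_matrix'];h,w=z.shape
    u,v=np.meshgrid(np.arange(w),np.arange(h))
    P=np.stack([(u-K[0,2])/K[0,0]*z,-(v-K[1,2])/K[1,1]*z,-z,np.ones_like(z)],-1)
    return (P@np.linalg.inv(c['view']).T)[...,:3]
E
python3 - <<'E'
from h import *
s=state();print(s)
for n in('top','side'):
    c=capture(n);save(c,n+'0');print(c['camera_matrix'],c['view'],[k for k in c])
E
```

```text
pics
{'time_s': 0.0, 'joint_pos': array([-1.30078209,  0.62935336,  0.03841769,  1.51832819, -0.02697759,
        0.99629745, -0.01999454]), 'qvel': array([ 0.00133431, -0.0007205 , -0.00035972,  0.00065314,  0.00038668,
       -0.00116566, -0.00034962]), 'joint_efforts': array([-3.14782892e-04, -5.49717808e+01,  1.14350293e+00, -1.86642766e+01,
       -5.22156106e-02,  2.35968299e-02,  1.38510622e-04]), 'tcp_pos': array([0.21395005, 0.61308896, 0.20456173]), 'ee_rot': array([-1.41962333e-04,  1.67100371e-01,  9.85939447e-01, -9.23644528e-04]), 'ft_force': array([ 0.05868509, -0.31560049, -0.84833924]), 'wrist_torque': array([ 0.0187676 , -0.01175288,  0.00127272]), 'width': 0.9963101744928057}
[[517.89407671   0.         284.72603433]
 [  0.         517.89407671 211.33402694]
 [  0.           0.           1.        ]] [[-0.00504751 -0.9999018  -0.0130737  -0.00873196]
 [ 0.98895112 -0.00692838  0.14807999 -0.51624091]
 [-0.14815603 -0.01218182  0.98888897 -1.23552352]
 [ 0.          0.          0.          1.        ]] ['pixels', 'z_map', 'camera_matrix', 'view', 'shot']
[[496.16666907   0.         274.13899516]
 [  0.         496.16666907 203.57000778]
 [  0.           0.           1.        ]] [[-0.98809595 -0.1535416  -0.0095592   0.53240387]
 [ 0.07848896 -0.55659652  0.82706698 -0.10732428]
 [-0.1323098   0.81647124  0.56202209 -1.05351515]
 [ 0.          0.          0.          1.        ]] ['pixels', 'z_map', 'camera_matrix', 'view', 'shot']
```

View pics/top0.png

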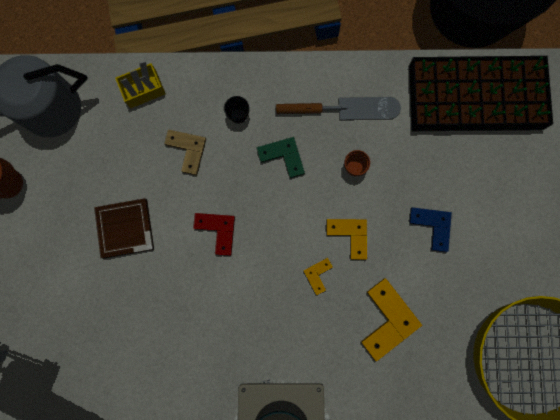

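View pics/side0.png

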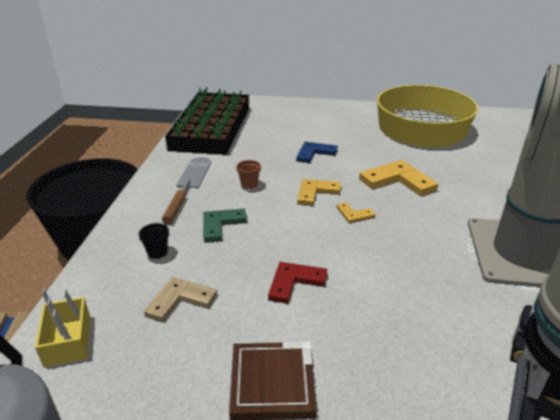

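```bash
cat >> h.py <<'E'
from scipy.optimize import least_squares
LP=np.array([[-20,-20],[80,-20],[80,20],[20,20],[20,80],[-20,80]])/1e3
SP=np.array([[-65,-65],[65,-65],[65,65],[-65,65]])/1e3
def plane(c,uv,z):
    K=c['camera_matrix'];V=np.linalg.inv(c['view']);uv=np.asarray(uv,float).reshape(-1,2)
    d=np.c_[(uv[:,0]-K[0,2])/K[0,0],-(uv[:,1]-K[1,2])/K[1,1],-np.ones(len(uv))]@V[:3,:3].T
    return (V[:3,3]+d*((z-V[2,3])/d[:,2])[:,None])[:,:2]
HUE={'green':(65,95),'yellow':(15,32),'blue':(100,130),'red':(0,6)}
def mask(c,col):
    hsv=cv2.cvtColor(c['pixels'],cv2.COLOR_RGB2HSV);h,s,v=cv2.split(hsv);lo,hi=HUE[col]
    m=(h>=lo)&(h<=hi)&(s>110)&(v>40)
    if col=='red': m|=(h>172)&(s>110)&(v>40)
    return m.astype(np.uint8)*255
def fit(c,m,z,poly,near,rad,pix=.5):
    """near: world xy guess of blob centre. returns x,y,theta,rms mm"""
    m=cv2.morphologyEx(m,cv2.MORPH_CLOSE,np.ones((7,7)))
    cs,_=cv2.findContours(m,cv2.RETR_EXTERNAL,cv2.CHAIN_APPROX_NONE)
    best=None
    for k in cs:
        if cv2.contourArea(k)<150: continue
        w=plane(c,cv2.moments(k)['m10']/cv2.moments(k)['m00']*np.array([1,0])+np.array([0,cv2.moments(k)['m01']/cv2.moments(k)['m00']]),z)[0]
        e=np.linalg.norm(w-near)
        if e<rad and (best is None or e<best[0]): best=(e,k,w)
    if best is None: return None
    _,k,w=best; k=k.reshape(-1,2)
    ok=(k[:,0]>1)&(k[:,1]>1)&(k[:,0]<558)&(k[:,1]<418)
    p=plane(c,k[ok],z); cen=plane(c,k,z).mean(0)
    pc=(poly*1000).astype(np.float32).reshape(-1,1,2)
    off=pix*np.linalg.norm(plane(c,[[280,210],[281,210]],z)@[[-1],[1]]) if 0 else 0
    def r(q):
        a=R.from_euler('z',q[2]).as_matrix()[:2,:2]; l=(p-q[:2])@a*1000
        return [cv2.pointPolygonTest(pc,(float(x),float(y)),True) for x,y in l]
    px=np.linalg.norm(np.diff(plane(c,[[280,210],[281,210]],z),axis=0))*1000*pix
    res=None
    for t in np.arange(8)*np.pi/4:
        a=R.from_euler('z',t).as_matrix()[:2,:2]; cc=poly.mean(0) if len(poly)==4 else np.array([.015,.015])
        o=least_squares(lambda q:np.array(r(q))-px,[*(w-a@cc),t],loss='soft_l1',x_scale=[.01,.01,.1],diff_step=1e-4)
        if res is None or o.cost<res.cost: res=o
    q=res.x; return np.round([q[0]*1000,q[1]*1000,np.degrees((q[2]+np.pi)%(2*np.pi)-np.pi),np.sqrt(np.mean((np.array(r(q))-px)**2))],2)
E
python3 - <<'E'
from h import *
c=capture('top')
G={'green':(283,155),'yellow':(350,235),'blue':(433,225),'red':(218,230)}
for k,uv in G.items(): print(k,fit(c,mask(c,k),.016,LP,plane(c,uv,.016)[0],.05))
for n in('green_elbow','yellow_elbow','blue_elbow','red_elbow','board'):
    d=pinpoint(n,c);print(n,[(np.round(x['centre']),round(x['p'],2),np.round(plane(c,x['centre'],.01)[0],3)) for x in d[:3]])
hsv=cv2.cvtColor(c['pixels'],cv2.COLOR_RGB2HSV)
print(hsv[[225,225,212],[120,135,218]])
g=cv2.cvtColor(c['pixels'][190:270,85:165],cv2.COLOR_RGB2BGR)
cv2.imwrite('pics/b0.png',cv2.resize(g,None,fx=6,fy=6,interpolation=cv2.INTER_CUBIC))
w=capture('wrist');save(w,'w0');print(w['camera_matrix'],w['view'])
V=np.linalg.inv(w['view']);print(V[:3,3],state()['tcp_pos'])
for n,uv in(('clay',(357,163)),('black',(237,110)),('spare',(188,150))):print(n,plane(c,uv,.03))
E
```

```text
green [688.53 -20.87 105.93   1.4 ]
yellow [ 478.78 -194.46   88.93    1.11]
blue [ 498.51 -404.11   82.5     0.92]
red [491.89 136.26  85.26   0.76]
green_elbow [(array([285., 147.]), 0.75, array([ 0.688, -0.013]))]
yellow_elbow [(array([402., 322.]), 0.84, array([ 0.247, -0.296])), (array([305., 274.]), 0.62, array([ 0.363, -0.062]))]
blue_elbow [(array([445., 218.]), 0.83, array([ 0.5  , -0.413]))]
red_elbow [(array([225., 222.]), 0.8, array([0.495, 0.139]))]
board [(array([126., 228.]), 0.75, array([0.48 , 0.389]))]
[[ 10 186  37]
 [ 10 184  36]
 [ 38  20 100]]
[[294.27750422   0.         270.80075018]
 [  0.         294.27750422 207.21523555]
 [  0.           0.           1.        ]] [[ 3.29675667e-01  9.44094008e-01 -6.77300931e-04 -6.49141221e-01]
 [-9.09467004e-01  3.17391311e-01 -2.68574988e-01  2.85973414e-02]
 [-2.53345068e-01  8.91586211e-02  9.63258541e-01 -3.91264256e-01]
 [ 0.00000000e+00  0.00000000e+00  0.00000000e+00  1.00000000e+00]]
[0.14088953 0.63865837 0.3841295 ] [0.21411594 0.61366846 0.20540762]
clay [[ 0.63866535 -0.19352433]]
black [[0.77998572 0.10884559]]
spare [[0.67587591 0.23193228]]
```

```bash
cat >> h.py <<'E'
def go(x,y,z,yaw=None):
    """mm, deg (yaw of tool y axis) -> cm / deg in tool axes"""
    s=state();w=s['ee_rot'];R0=R.from_quat([*w[1:],w[0]]);M=R0.as_matrix()
    if yaw is None: yaw=np.degrees(np.arctan2(M[1,1],M[0,1]))
    a=np.radians(yaw);Y=np.array([np.cos(a),np.sin(a),0]);Z=np.array([0,0,-1.])
    T=R.from_matrix(np.c_[np.cross(Y,Z),Y,Z])
    sh=M.T@(np.array([x,y,z])/1000-s['tcp_pos'])*100; rv=np.degrees((R0.inv()*T).as_rotvec())
    print('t %.1f j7 %.2f w %.3f yaw %.1f'%(s['time_s'],s['joint_pos'][6],s['width'],np.degrees(np.arctan2(M[1,1],M[0,1]))),'tcp',np.round(s['tcp_pos']*1000,1),'F',np.round(s['ft_force'],1))
    print('rows %.1f'%max(np.linalg.norm(sh)/4.17,np.linalg.norm(rv)/7.16),'SHIFT',np.round(sh,2),'TURN',np.round(rv,1))
E
python3 -c "
from h import *
go(470,385,230)"
```

```text
t 0.5 j7 -0.02 w 1.004 yaw 70.8 tcp [214.1 613.7 205.4] F [-0.3 -0.7 -0.1]
rows 8.3 SHIFT [-31.69 -13.16  -2.46] TURN [-0. -0. -0.]
```

Call:
drive_tool(series=[[-15,-6,-2.4,0,0,0,-1],[-31.7,-13.2,-2.5,0,0,0,-1],[-31.7,-13.2,-2.5,0,0,0,-1],[-31.7,-13.2,-2.5,0,0,0,-1],[-31.7,-13.2,-2.5,0,0,0,-1],[-31.7,-13.2,-2.5,0,0,0,-1],[-31.7,-13.2,-2.5,0,0,0,-1],[-31.7,-13.2,-2.5,0,0,0,-1],[-31.7,-13.2,-2.5,0,0,0,-1],[-31.7,-13.2,-2.5,0,0,0,-1]], grip_force=20)

```text
time_s: 1.28
tcp_pos: [0.4742, 0.3802, 0.2308]
ee_rot: [0.001, 0.171, 0.985, -0.001]
ft_force: [-0.6, -0.2, -0.2]
width: 1.002
```

```bash
python3 -c "
from h import *
go(470,385,230)
w=capture('wrist');save(w,'w1')
hsv=cv2.cvtColor(w['pixels'],cv2.COLOR_RGB2HSV)
m=((hsv[...,1]>100)&(hsv[...,2]<110)&((hsv[...,0]<20))).astype(np.uint8)*255
print(fit(w,m,.02,SP,np.array([.48,.39]),.06))
c=capture('top');hsv=cv2.cvtColor(c['pixels'],cv2.COLOR_RGB2HSV);print(plane(w,[[270,207]],.02))
go(665,-50,230,20)
"
```

```text
t 1.3 j7 0.53 w 1.002 yaw 70.3 tcp [474.2 380.2 230.8] F [-0.6 -0.2 -0.2]
rows 0.2 SHIFT [0.55 0.31 0.08] TURN [-0.   0.2  0. ]
[ 481.22  391.76 -170.09    6.24]
[[0.50322781 0.36767773]]
t 1.4 j7 0.53 w 1.004 yaw 70.7 tcp [469.3 385.2 230.3] F [-0.2  0.3  0. ]
rows 11.4 SHIFT [-3.283e+01 -3.463e+01 -2.000e-02] TURN [-0.  -0.1 50.7]
```

View pics/w1.png

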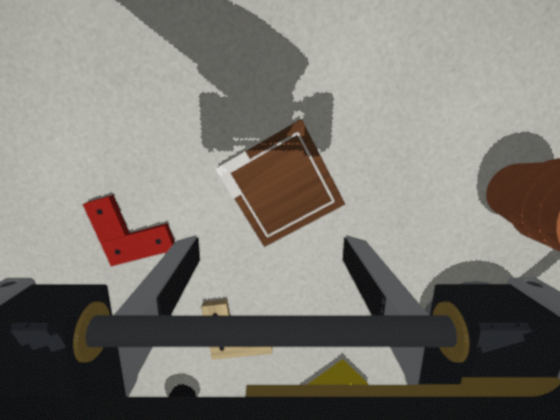

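```bash
cat > board.py <<'E'
from h import *
w=capture('wrist');hsv=cv2.cvtColor(w['pixels'],cv2.COLOR_RGB2HSV)
m=((hsv[...,1]>110)&(hsv[...,2]<130)&(hsv[...,0]<20)).astype(np.uint8)*255
m[:,:205]=0;m[:,355:]=0;m[255:]=0;m[:110]=0
m=cv2.morphologyEx(m,cv2.MORPH_OPEN,np.ones((3,3)))
cs,_=cv2.findContours(m,cv2.RETR_EXTERNAL,cv2.CHAIN_APPROX_NONE)
p=plane(w,np.vstack(cs).reshape(-1,2),.02)*1000
pc=(SP*1000).astype(np.float32).reshape(-1,1,2)
def loc(q): return (p-q[:2])@R.from_euler('z',q[2]).as_matrix()[:2,:2]
q=np.array([480,390,np.radians(6)])
for i in range(4):
    l=loc(q);k=((np.abs(l).max(1)>58)&~((l[:,0]+l[:,1]<-10)&(l.min(1)<-45)&(l.max(1)<-8)))
    k&=~((l.min(1)<-45)&(l.max(1)<-5))
    p0=p;pk=p[k]
    def r(q): return [cv2.pointPolygonTest(pc,(float(x),float(y)),True)-.6 for x,y in (pk-q[:2])@R.from_euler('z',q[2]).as_matrix()[:2,:2]]
    o=least_squares(r,q,loss='cauchy',f_scale=1,x_scale=[10,10,.1],diff_step=1e-4);q=o.x
    print(np.round([q[0],q[1],np.degrees(q[2]),k.sum(),np.median(np.abs(r(q)))],2))
a=R.from_euler('z',q[2]).as_matrix()[:2,:2]
im=cv2.resize(w['pixels'][:,:,::-1],None,fx=4,fy=4)
Rc,_=cv2.Rodrigues(w['view'][:3,:3]);
def proj(P):
    P=np.c_[P,np.full(len(P),.02),np.ones(len(P))]@w['view'].T;K=w['camera_matrix']
    return np.c_[K[0,0]*P[:,0]/-P[:,2]+K[0,2],K[1,1]*-P[:,1]/-P[:,2]+K[1,2]]
for s in(1,.8):
    cv2.polylines(im,[np.int32((proj((SP*s)@a.T+q[:2]/1000)+.5)*4)],True,(0,255,0),1)
cv2.imwrite('pics/board.png',im[400:1000,760:1440])
E
python3 board.py
```

```text
[479.51 389.56   9.44 297.     0.71]
[479.44 389.64   9.57 304.     0.74]
[479.43 389.63   9.58 309.     0.77]
[479.43 389.63   9.58 309.     0.77]
```

View pics/board.png

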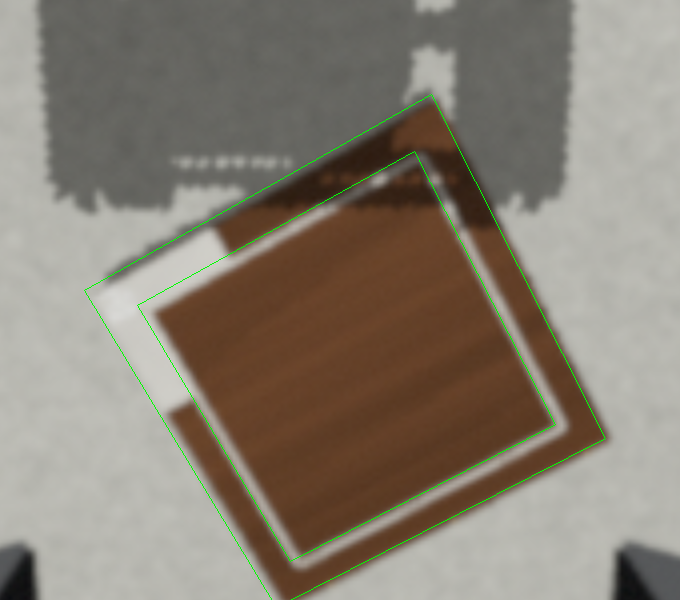

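```bash
cat > board2.py <<'E'
from h import *
from scipy.optimize import minimize
from scipy.ndimage import map_coordinates
def proj(w,P,z):
    P=np.c_[P,np.full(len(P),z),np.ones(len(P))]@w['view'].T;K=w['camera_matrix']
    return np.c_[K[0,0]*P[:,0]/-P[:,2]+K[0,2],K[1,1]*-P[:,1]/-P[:,2]+K[1,2]]
w=capture('wrist')
hsv=cv2.cvtColor(w['pixels'],cv2.COLOR_RGB2HSV);g=255-hsv[...,1].astype(float) # low saturation = white
g=cv2.GaussianBlur(g,(0,0),1.0)
t=np.linspace(-1,1,80);sq=np.vstack([np.c_[t,-1+0*t],np.c_[t,1+0*t],np.c_[-1+0*t,t],np.c_[1+0*t,t]])
def pts(q,s): a=R.from_euler('z',q[2],degrees=True).as_matrix()[:2,:2];return (sq*s)@a.T/1000+np.array(q[:2])/1000
def val(q,s): uv=proj(w,pts(q,s),.02);return map_coordinates(g,[uv[:,1],uv[:,0]],order=1)
f=lambda q:-(val(q,q[3])-.5*val(q,q[3]-5)).mean()
best=min((minimize(f,[480+i,388+j,8+k,52],method='Nelder-Mead',options=dict(initial_simplex=np.array([[480+i,388+j,8+k,52]]*5)+np.vstack([[0]*4,np.diag([3,3,2,1])]))) for i in(-4,0,4) for j in(-4,0,4) for k in(-3,0,3)),key=lambda o:o.fun)
q=best.x;print(np.round(q,2),best.fun)
im=cv2.resize(w['pixels'][:,:,::-1],None,fx=4,fy=4)
for s in(65,q[3]):
    for u in (proj(w,pts(q,s),.02)+.5)*4: cv2.circle(im,(int(u[0]),int(u[1])),1,(0,255,0),-1)
cv2.imwrite('pics/board2.png',im[400:1000,760:1440])
go(665,-50,230,20)
E
python3 board2.py
```

```text
[481.45 391.62   9.8   51.76] -161.45506730609208
t 1.5 j7 0.53 w 1.000 yaw 70.9 tcp [467.9 386.6 230.2] F [ 0.3  0.2 -0.4]
rows 11.5 SHIFT [-32.88 -34.83  -0.05] TURN [-0.  -0.1 50.9]
```

View pics/board2.png

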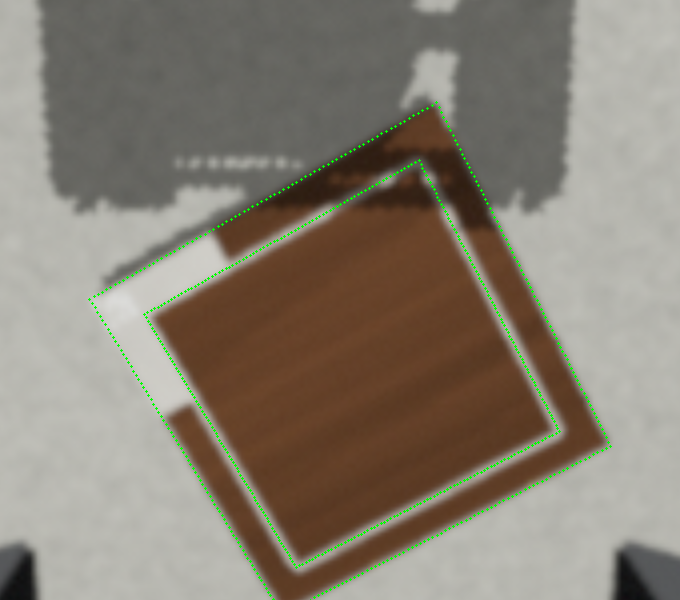

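```bash
python3 -c "
from h import *
go(679,14,180,15.9)"
```

```text
t 1.5 j7 0.53 w 1.000 yaw 70.9 tcp [467.9 386.6 230.2] F [ 0.3  0.2 -0.4]
rows 10.3 SHIFT [-32.12 -28.33   4.96] TURN [-0.  -0.1 55. ]
```

Call:
drive_tool(series=[[-32.1,-28.3,5,0,0,55,-1],[-32.1,-28.3,5,0,0,55,-1],[-32.1,-28.3,5,0,0,55,-1],[-32.1,-28.3,5,0,0,55,-1],[-32.1,-28.3,5,0,0,55,-1],[-32.1,-28.3,5,0,0,55,-1],[-32.1,-28.3,5,0,0,55,-1],[-32.1,-28.3,5,0,0,55,-1],[-32.1,-28.3,5,0,0,55,-1],[-32.1,-28.3,5,0,0,55,-1]])

```text
time_s: 2.32
tcp_pos: [0.6737, 0.026, 0.1804]
ee_rot: [-0.001, 0.601, 0.8, 0.0]
ft_force: [1.4, -0.3, -0.6]
width: 1.0
```

Call:
drive_tool(series=[[0,0,0,0,0,0,-1],[0,0,0,0,0,0,-1]])

```text
time_s: 2.48
tcp_pos: [0.6738, 0.0251, 0.1794]
ee_rot: [-0.002, 0.601, 0.799, -0.0]
ft_force: [-0.1, 0.4, -0.6]
width: 0.999
```

```bash
cat > look.py <<'E'
import sys
from h import *
col=sys.argv[1];gx,gy=float(sys.argv[2]),float(sys.argv[3]);z=float(sys.argv[4]) if len(sys.argv)>4 else .016
w=capture('wrist')
f=fit(w,mask(w,col),z,LP,np.array([gx,gy])/1000,.08);print(col,f)
if len(sys.argv)<=4:
    t=np.radians(f[2]);p=f[:2]+34*np.array([np.cos(t),np.sin(t)]);yaw=(f[2]+90+90)%180-90
    print('grasp',p,yaw);go(*p,60,yaw);go(*p,3,yaw)
m=mask(w,col);im=w['pixels'][:,:,::-1].copy();cs,_=cv2.findContours(m,0,2);cv2.drawContours(im,cs,-1,(255,0,255),1);cv2.imwrite('pics/l_%s_%d.png'%(col,w['shot']),im);print(w['shot'])
E
python3 look.py green 674 12
```

```text
green [688.17 -21.19 104.44   2.57]
grasp [679.69155515  11.73591643] 14.439999999999998
t 2.5 j7 0.39 w 1.003 yaw 16.3 tcp [673.3  28.  179.7] F [-0.3  1.5 -0.2]
rows 2.9 SHIFT [-1.8   0.19 11.96] TURN [-0.1 -0.3  1.8]
t 2.5 j7 0.39 w 1.003 yaw 16.3 tcp [673.3  28.  179.7] F [-0.3  1.5 -0.2]
rows 4.3 SHIFT [-1.82  0.2  17.66] TURN [-0.1 -0.3  1.8]
9
```

View pics/l_green_9.png

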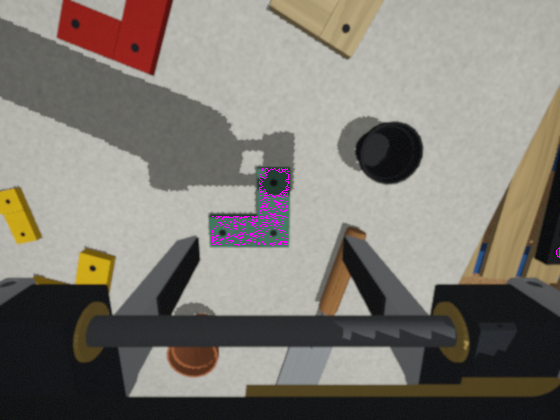

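```bash
sed -i "s/hsv=cv2.cvtColor(c\['pixels'\],cv2.COLOR_RGB2HSV);h,s,v/hsv=cv2.cvtColor(cv2.medianBlur(c['pixels'],3),cv2.COLOR_RGB2HSV);h,s,v/; s/(s>110)&(v>40)/(s>80)\&(v>18)/g; s/'green':(65,95)/'green':(60,98)/" h.py
python3 look.py green 674 12; python3 -c "
import cv2,glob
i=sorted(glob.glob('pics/l_green_*'),key=len)[-1];print(i)
p=cv2.imread('pics/w1.png');a=cv2.imread('pics/l_green_10.png');cv2.imwrite('pics/z.png',cv2.resize(a[140:270,180:320],None,fx=3,fy=3)) if a is not None else 0
"
```

```text
green [688.79 -21.36 104.92   1.27]
grasp [680.03601638  11.49373298] 14.920000000000016
t 2.6 j7 0.39 w 1.004 yaw 16.4 tcp [673.   29.4 179.9] F [-0.4  1.  -0.1]
rows 2.9 SHIFT [-1.98  0.19 11.98] TURN [-0.1 -0.3  1.5]
t 2.6 j7 0.39 w 1.004 yaw 16.4 tcp [673.   29.4 179.9] F [-0.4  1.  -0.1]
rows 4.3 SHIFT [-2.01  0.2  17.68] TURN [-0.1 -0.3  1.5]
10
pics/l_green_10.png
```

Call:
drive_tool(series=[[-2,0.2,4,0,0,-1.5,-1],[-2,0.2,8,0,0,-1.5,-1],[-2,0.2,12,0,0,-1.5,-1],[-2,0.2,12,0,0,-1.5,-1]])

```text
time_s: 2.92
tcp_pos: [0.6731, 0.0155, 0.052]
ee_rot: [-0.009, 0.587, 0.809, -0.003]
ft_force: [-1.2, 0.3, -0.8]
width: 1.0
```

```bash
python3 -c "
from h import *
go(680,11.5,3,15)"
```

```text
t 2.9 j7 0.47 w 1.000 yaw 18.1 tcp [673.1  15.5  52. ] F [-1.2  0.3 -0.8]
rows 1.2 SHIFT [-0.65  0.6   4.88] TURN [-0.9 -0.6  3.1]
```

Call:
drive_tool(series=[[-0.6,0.6,2.5,-0.9,-0.6,3.1,-1],[-0.6,0.6,4.5,-0.9,-0.6,3.1,-1],[-0.6,0.6,4.9,-0.9,-0.6,3.1,-1],[-0.6,0.6,4.9,-0.9,-0.6,3.1,-1],[-0.6,0.6,4.9,-0.9,-0.6,3.1,-1]])

```text
time_s: 3.33
tcp_pos: [0.6812, 0.0133, 0.0051]
ee_rot: [0.001, 0.608, 0.794, 0.001]
ft_force: [-0.1, -1.0, 0.3]
width: 0.998
```

```bash
python3 -c "
from h import *
go(680,11.5,3,15)"
```

```text
t 3.3 j7 0.45 w 0.998 yaw 15.1 tcp [681.2  13.3   5.1] F [-0.1 -1.   0.3]
rows 0.1 SHIFT [-0.14 -0.17  0.21] TURN [ 0.2 -0.   0.1]
```

Call:
drive_tool(series=[[0,-0.1,0.1,0,0,0,1],[0,-0.1,0.1,0,0,0,1],[0,-0.1,0.1,0,0,0,1],[0,-0.1,0.1,0,0,0,1],[0,-0.1,0.1,0,0,0,1],[0,-0.1,0.1,0,0,0,1],[0,-0.1,0.1,0,0,0,1],[0,-0.1,0.1,0,0,0,1]], grip_force=25)

```text
time_s: 4.0
tcp_pos: [0.6802, 0.013, 0.0041]
ee_rot: [0.001, 0.608, 0.794, 0.001]
ft_force: [-0.7, -0.0, 0.6]
width: 0.469
```

Call:
drive_tool(series=[[0,0,-3,0,0,0,1],[0,0,-6,0,0,0,1],[0,0,-10,0,0,0,1],[0,0,-14,0,0,0,1],[0,0,-18,0,0,0,1],[0,0,-18,0,0,0,1],[0,0,-18,0,0,0,1]])

```text
time_s: 4.58
tcp_pos: [0.6815, 0.0126, 0.1869]
ee_rot: [0.003, 0.608, 0.794, 0.003]
ft_force: [0.0, -0.4, -1.8]
width: 0.416
```

```bash
cat > held.py <<'E'
import sys
from h import *
col=sys.argv[1];half=int(sys.argv[2]) # half: 0 elbow at marked, 1 opposite
zrel=float(sys.argv[3])
BX,BY,BT=481.5,391.6,9.8
s=state();q=s['ee_rot'];M=R.from_quat([*q[1:],q[0]]).as_matrix();yaw=np.degrees(np.arctan2(M[1,1],M[0,1]))
w=capture('wrist');zt=s['tcp_pos'][2]+.013
# piece held: guess elbow = tcp - 34 along piece x
best=None
for t in(yaw-90,yaw+90):
    e=s['tcp_pos'][:2]*1000-34*np.array([np.cos(np.radians(t)),np.sin(np.radians(t))])
    f=fit(w,mask(w,col),zt,LP,e/1000+.015*np.array([np.cos(np.radians(t+45)),np.sin(np.radians(t+45))]),.06)
    d=abs((f[2]-t+180)%360-180)
    if best is None or d<best[0]: best=(d,t,f)
d,t,f=best;print('held fit',f,'nominal yaw',t)
im=w['pixels'][:,:,::-1].copy();cs,_=cv2.findContours(mask(w,col),0,2);cv2.drawContours(im,cs,-1,(255,0,255),1);cv2.imwrite('pics/h_%s.png'%col,im)
# offset in piece frame of tcp from elbow
a=R.from_euler('z',t,degrees=True).as_matrix()[:2,:2]
off=a.T@(s['tcp_pos'][:2]*1000-f[:2]);print('tcp in piece frame',off)
o=np.array([float(x) for x in sys.argv[4:6]]) if len(sys.argv)>5 else off
T=BT+180*half;A=R.from_euler('z',T,degrees=True).as_matrix()[:2,:2]
tgt=np.array([BX,BY])+A@(np.array([-30,-30])+o); ty=T+(yaw-t)
print('target',tgt,ty);go(*tgt,140,ty);go(*tgt,zrel,ty)
E
python3 held.py green 0 25
```

```text
held fit [675.73  38.74 -79.06   5.91] nominal yaw -74.90893871722133
tcp in piece frame [26.75170815 -1.26962757]
target [483.62149521 360.23377188] 99.8
t 4.6 j7 0.40 w 0.419 yaw 15.1 tcp [679.7  12.9 184.4] F [-0.5 -0.  -2. ]
rows 11.8 SHIFT [38.64 -9.9   4.44] TURN [  0.2   0.1 -84.7]
t 4.6 j7 0.40 w 0.419 yaw 15.1 tcp [679.7  12.9 184.4] F [-0.5 -0.  -2. ]
rows 11.8 SHIFT [38.63 -9.93 15.94] TURN [  0.2   0.1 -84.7]
```

View pics/h_green.png

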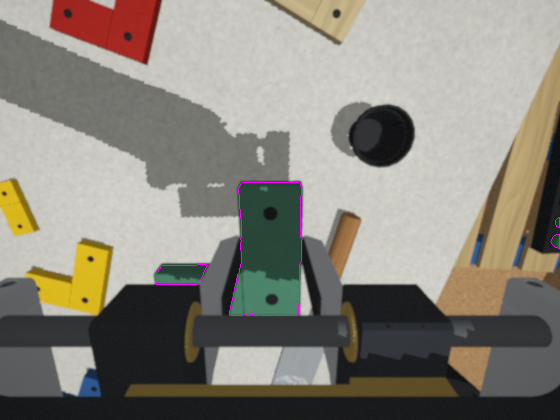

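```bash
cat > held.py <<'E'
import sys
from h import *
# col half zplace  [offset along leg]
col=sys.argv[1];half=int(sys.argv[2]);zp=float(sys.argv[3])
BX,BY,BT=481.5,391.6,9.8
s=state();q=s['ee_rot'];M=R.from_quat([*q[1:],q[0]]).as_matrix();yaw=np.degrees(np.arctan2(M[1,1],M[0,1]))
if len(sys.argv)>4: off=float(sys.argv[4])
else:
    w=capture('wrist');m=mask(w,col);m=cv2.morphologyEx(m,cv2.MORPH_OPEN,np.ones((5,5)))
    uv=[(u,np.argmax(m[130:,u]>0)+130-.5) for u in range(248,294,3)]
    d=(plane(w,uv,s['tcp_pos'][2]+.012)-s['tcp_pos'][:2])*1000@M[:2,:2]
    print('end edge in tool x',np.round(np.median(d[:,0]),1),'spread',np.round(np.ptp(d[:,0]),1),'row',uv[7]);off=80-np.median(d[:,0])
    cols=np.where(m[200]>0)[0];e=(plane(w,[(cols[0]-.5,200),(cols[-1]+.5,200)],s['tcp_pos'][2]+.012)-s['tcp_pos'][:2])*1000@M[:2,:2];print('sides tool y',e[:,1])
print('off',off)
# piece x axis = +tool x
T=BT+180*half;A=R.from_euler('z',T,degrees=True).as_matrix()[:2,:2]
tgt=np.array([BX,BY])+A@(np.array([-30,-30])+[off,0]); ty=(T-90+180)%360-180
print('target',tgt,ty);go(*tgt,zp+90,ty);go(*tgt,zp,ty)
E
python3 held.py green 0 25
```

```text
end edge in tool x 46.0 spread 0.0 row (269, np.float64(181.5))
sides tool y [-18.74178506  17.49224648]
off 34.029949825866936
target [490.57742936 362.72369879] -80.2
t 4.7 j7 0.40 w 0.416 yaw 15.1 tcp [678.7  13.  182.9] F [ 0.1 -0.1 -0.9]
rows 13.3 SHIFT [38.66 -9.06  6.84] TURN [-0.1 -0.1 95.3]
t 4.7 j7 0.40 w 0.416 yaw 15.1 tcp [678.7  13.  182.9] F [ 0.1 -0.1 -0.9]
rows 13.3 SHIFT [38.64 -9.06 15.84] TURN [-0.1 -0.1 95.3]
```

Call:
drive_tool(series=[[10,-2.3,1,0,0,25,1],[38.6,-9.1,6.8,0,0,95,1],[38.6,-9.1,6.8,0,0,95,1],[38.6,-9.1,6.8,0,0,95,1],[38.6,-9.1,6.8,0,0,95,1],[38.6,-9.1,6.8,0,0,95,1],[38.6,-9.1,6.8,0,0,95,1],[38.6,-9.1,6.8,0,0,95,1],[38.6,-9.1,6.8,0,0,95,1],[38.6,-9.1,6.8,0,0,95,1]])

```text
time_s: 5.52
tcp_pos: [0.4855, 0.3655, 0.1121]
ee_rot: [-0.001, 0.958, 0.287, -0.003]
ft_force: [0.1, 0.5, -0.4]
width: 0.418
```

```bash
python3 held.py green 0 25 34.7
```

```text
off 34.7
target [491.2377021  362.83774769] -80.2
t 5.5 j7 -1.14 w 0.418 yaw -56.7 tcp [485.5 365.5 112.1] F [ 0.1  0.5 -0.4]
rows 3.3 SHIFT [ 0.33  0.53 -0.29] TURN [-0.1  0.3 23.5]
t 5.5 j7 -1.14 w 0.418 yaw -56.7 tcp [485.5 365.5 112.1] F [ 0.1  0.5 -0.4]
rows 3.3 SHIFT [0.37 0.56 8.71] TURN [-0.1  0.3 23.5]
```

Call:
drive_tool(series=[[0.3,0.5,0,-0.1,0.3,23.5,1],[0.3,0.5,0,-0.1,0.3,23.5,1],[0.3,0.5,0,-0.1,0.3,23.5,1],[0.3,0.5,2,-0.1,0.3,23.5,1],[0.3,0.5,5,-0.1,0.3,23.5,1],[0.3,0.5,7,-0.1,0.3,23.5,1],[0.3,0.5,7,-0.1,0.3,23.5,1],[0.3,0.5,7,-0.1,0.3,23.5,1],[0.3,0.5,7,-0.1,0.3,23.5,1]])

```text
time_s: 6.27
tcp_pos: [0.4907, 0.3624, 0.0421]
ee_rot: [0.001, 0.996, 0.086, 0.0]
ft_force: [0.1, -0.1, -1.0]
width: 0.418
```

```bash
python3 held.py green 0 25 34.7
```

```text
off 34.7
target [491.2377021  362.83774769] -80.2
t 6.3 j7 -1.39 w 0.418 yaw -80.2 tcp [490.7 362.4  42.1] F [ 0.1 -0.1 -1. ]
rows 1.7 SHIFT [ 0.06 -0.03 -7.29] TURN [ 0.1 -0.   0. ]
t 6.3 j7 -1.39 w 0.418 yaw -80.2 tcp [490.7 362.4  42.1] F [ 0.1 -0.1 -1. ]
rows 0.4 SHIFT [ 0.06 -0.04  1.71] TURN [ 0.1 -0.   0. ]
```

Call:
drive_tool(series=[[0.05,0,0.8,0,0,0,1],[0.05,0,1.4,0,0,0,1],[0.05,0,1.8,0,0,0,1],[0.05,0,1.8,0,0,0,1],[0.05,0,1.8,0,0,0,1]])

```text
time_s: 6.68
tcp_pos: [0.4945, 0.3631, 0.0279]
ee_rot: [-0.001, 0.996, 0.085, 0.003]
ft_force: [-0.8, -1.4, 18.4]
width: 0.421
```

Call:
drive_tool(series=[[0,0,0,0,0,0,-1],[0,0,0,0,0,0,-1],[0,0,0,0,0,0,-1],[0,0,0,0,0,0,-1],[0,0,-4,0,0,0,-1],[0,0,-8,0,0,0,-1],[0,0,-12,0,0,0,-1],[0,0,-16,0,0,0,-1],[0,0,-17,0,0,0,-1],[0,0,-17,0,0,0,-1]])

```text
time_s: 7.52
tcp_pos: [0.4952, 0.3635, 0.201]
ee_rot: [-0.003, 0.996, 0.085, 0.006]
ft_force: [0.3, -0.1, -0.8]
width: 0.998
```

```bash
cat > chk.py <<'E'
import sys
from h import *
col,half,z=sys.argv[1],int(sys.argv[2]),float(sys.argv[3])
w=capture('wrist');BX,BY,BT=481.5,391.6,9.8
T=BT+180*half;A=R.from_euler('z',T,degrees=True).as_matrix()[:2,:2]
n=np.array([BX,BY])+A@[-30,-30]
f=fit(w,mask(w,col),z,LP,(n+A@[18,18])/1000,.06);print('want',np.round(n,1),T,'got',f,'diff board axes',R.from_euler('z',BT,degrees=True).as_matrix()[:2,:2].T@(f[:2]-n))
p=plane(w,[[280,200]],z)
K=w['camera_matrix']
P=np.array([[*(np.array([BX,BY])/1000),z,1]])@w['view'].T;u=int(K[0,0]*P[0,0]/-P[0,2]+K[0,2]);v=int(K[1,1]*-P[0,1]/-P[0,2]+K[1,2])
v=max(75,v);cv2.imwrite('pics/c_%s.png'%col,cv2.resize(w['pixels'][v-75:v+75,max(0,u-90):u+90,::-1],None,fx=4,fy=4))
E
python3 chk.py green 0 .036
```

```text
want [457.  356.9] 9.8 got [458.84 356.27   9.65   1.01] diff board axes [ 1.65715541 -0.9575138 ]
```

View pics/c_green.png

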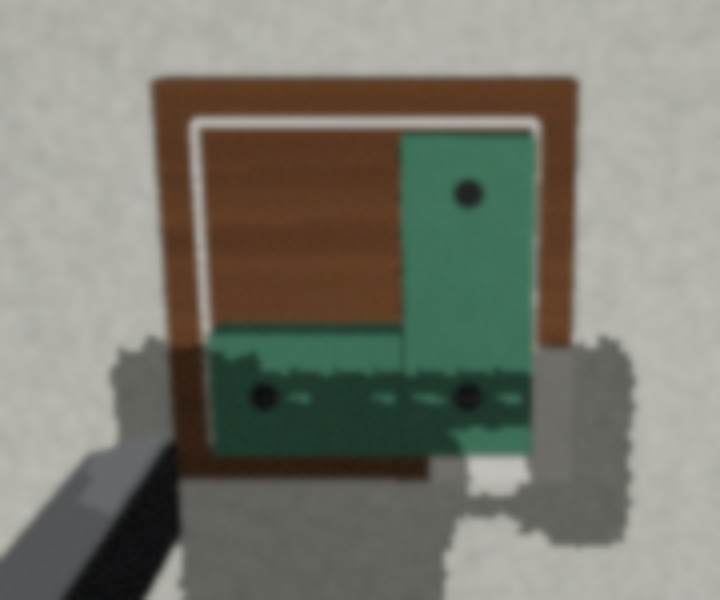

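```bash
python3 -c "
from h import *
go(480,-145,180,-1.1)"
```

```text
t 7.6 j7 -1.53 w 1.003 yaw -80.2 tcp [493.5 363.2 198.4] F [-0.2  0.2 -0.8]
rows 12.2 SHIFT [-10.01  49.85   1.63] TURN [  0.2  -0.5 -79.1]
```

Call:
drive_tool(series=[[-10,49.9,1.6,0.2,-0.5,-79,-1],[-10,49.9,1.6,0.2,-0.5,-79,-1],[-10,49.9,1.6,0.2,-0.5,-79,-1],[-10,49.9,1.6,0.2,-0.5,-79,-1],[-10,49.9,1.6,0.2,-0.5,-79,-1],[-10,49.9,1.6,0.2,-0.5,-79,-1],[-10,49.9,1.6,0.2,-0.5,-79,-1],[-10,49.9,1.6,0.2,-0.5,-79,-1],[-10,49.9,1.6,0.2,-0.5,-79,-1],[-10,49.9,1.6,0.2,-0.5,-79,-1]])

```text
time_s: 8.4
tcp_pos: [0.4805, -0.0545, 0.1813]
ee_rot: [-0.002, 0.756, 0.655, -0.001]
ft_force: [0.5, -0.0, 0.5]
width: 1.001
```

```bash
python3 -c "
from h import *
go(480,-145,180,-1.1)"
```

```text
t 8.4 j7 0.23 w 1.001 yaw -8.2 tcp [480.5 -54.5 181.3] F [ 0.5 -0.   0.5]
rows 2.2 SHIFT [-8.96  1.24  0.12] TURN [-0.3 -0.  -7.1]
```

Call:
drive_tool(series=[[-5,0.6,0,-0.3,0,-7,-1],[-9,1.2,0,-0.3,0,-7,-1],[-9,1.2,0,-0.3,0,-7,-1],[-9,1.2,0,-0.3,0,-7,-1],[-9,1.2,0,-0.3,0,-7,-1]])

```text
time_s: 8.82
tcp_pos: [0.4783, -0.1442, 0.1795]
ee_rot: [-0.002, 0.715, 0.699, -0.0]
ft_force: [-0.0, 0.1, -0.3]
width: 0.998
```

```bash
python3 look.py yellow 479 -180
```

```text
yellow [ 479.53 -194.44   88.93    1.08]
grasp [ 480.16491388 -160.44592869] -1.0699999999999932
t 8.9 j7 0.51 w 1.001 yaw -1.1 tcp [ 478.7 -143.   179.7] F [-0.7 -0.3 -0.1]
rows 2.9 SHIFT [-1.78  0.21 11.96] TURN [-0.1 -0.2 -0. ]
t 8.9 j7 0.51 w 1.001 yaw -1.1 tcp [ 478.7 -143.   179.7] F [-0.7 -0.3 -0.1]
rows 4.3 SHIFT [-1.8   0.22 17.66] TURN [-0.1 -0.2 -0. ]
14
```

Call:
drive_tool(series=[[-1.8,0.2,4,0,-0.2,0,-1],[-1.8,0.2,8,0,-0.2,0,-1],[-1.8,0.2,12,0,-0.2,0,-1],[-1.8,0.2,14.5,0,-0.2,0,-1],[-1.8,0.2,16.5,0,-0.2,0,-1],[-1.8,0.2,17.3,0,-0.2,0,-1],[-1.8,0.2,17.5,0,-0.2,0,-1],[-1.8,0.2,17.5,0,-0.2,0,-1]])

```text
time_s: 9.53
tcp_pos: [0.4802, -0.1589, 0.0045]
ee_rot: [-0.001, 0.713, 0.701, -0.001]
ft_force: [0.0, 0.3, 0.5]
width: 1.003
```

```bash
python3 -c "
from h import *
go(480,-160.5,4,-1.1)"
```

```text
t 9.5 j7 0.69 w 1.003 yaw -1.0 tcp [ 480.2 -158.9    4.5] F [0.  0.3 0.5]
rows 0.0 SHIFT [-0.16 -0.02  0.05] TURN [-0.2 -0.   0.1]
```

Call:
drive_tool(series=[[-0.1,0,0,0,0,0,1],[-0.1,0,0,0,0,0,1],[-0.1,0,0,0,0,0,1],[-0.1,0,0,0,0,0,1],[-0.1,0,0,0,0,0,1],[-0.1,0,0,0,0,0,1],[-0.1,0,0,0,0,0,1],[-0.1,0,0,0,0,0,1],[-0.1,0,0,0,0,0,1],[-0.1,0,0,0,0,0,1]])

```text
time_s: 10.37
tcp_pos: [0.4801, -0.16, 0.0045]
ee_rot: [-0.001, 0.713, 0.701, -0.001]
ft_force: [-0.1, -0.2, 1.2]
width: 0.425
```

Call:
drive_tool(series=[[0,0,0,0,0,0,1],[0,0,0,0,0,0,1],[0,0,-3,0,0,0,1],[0,0,-6,0,0,0,1],[0,0,-10,0,0,0,1],[0,0,-14,0,0,0,1],[0,0,-18,0,0,0,1],[0,0,-18,0,0,0,1],[0,0,-18,0,0,0,1]])

```text
time_s: 11.12
tcp_pos: [0.4821, -0.1602, 0.1864]
ee_rot: [0.001, 0.713, 0.701, 0.0]
ft_force: [-0.3, 0.6, -1.3]
width: 0.423
```

```bash
python3 held.py yellow 1 44
```

```text
end edge in tool x 46.7 spread 0.6 row (269, np.float64(180.5))
sides tool y [-19.66874965  19.47320719]
off 33.34478816718655
target [473.09773435 420.59292224] 99.80000000000001
t 11.2 j7 0.55 w 0.420 yaw -1.0 tcp [ 480.7 -159.6  184.7] F [-1.   0.4 -0.7]
rows 14.1 SHIFT [58.   -1.72  5.1 ] TURN [-1.000e-01 -1.000e-01 -1.008e+02]
t 11.2 j7 0.55 w 0.420 yaw -1.0 tcp [ 480.7 -159.6  184.7] F [-1.   0.4 -0.7]
rows 14.3 SHIFT [57.99 -1.7  14.1 ] TURN [-1.000e-01 -1.000e-01 -1.008e+02]
```

Call:
drive_tool(series=[[58,-1.7,4,0,0,-100.8,1],[58,-1.7,4,0,0,-100.8,1],[58,-1.7,4,0,0,-100.8,1],[58,-1.7,4,0,0,-100.8,1],[58,-1.7,4,0,0,-100.8,1],[58,-1.7,4,0,0,-100.8,1],[58,-1.7,4,0,0,-100.8,1],[58,-1.7,4,0,0,-100.8,1],[58,-1.7,4,0,0,-100.8,1],[58,-1.7,4,0,0,-100.8,1]])

```text
time_s: 12.0
tcp_pos: [0.4733, 0.257, 0.1538]
ee_rot: [-0.003, 0.165, 0.986, -0.001]
ft_force: [0.3, -0.8, -0.9]
width: 0.421
```

```bash
python3 held.py yellow 1 44 34.2
```

```text
off 34.2
target [472.25500185 420.44735706] 99.80000000000001
t 12.0 j7 0.75 w 0.421 yaw 71.0 tcp [473.3 257.  153.8] F [ 0.3 -0.8 -0.9]
rows 4.0 SHIFT [ 5.41 15.42  1.96] TURN [ -0.1  -0.4 -28.8]
t 12.0 j7 0.75 w 0.421 yaw 71.0 tcp [473.3 257.  153.8] F [ 0.3 -0.8 -0.9]
rows 4.7 SHIFT [ 5.36 15.45 10.96] TURN [ -0.1  -0.4 -28.8]
```

Call:
drive_tool(series=[[5.4,15.4,2,0,-0.4,-28.8,1],[5.4,15.4,2,0,-0.4,-28.8,1],[5.4,15.4,2,0,-0.4,-28.8,1],[5.4,15.4,2,0,-0.4,-28.8,1],[5.4,15.4,4,0,-0.4,-28.8,1],[5.4,15.4,7,0,-0.4,-28.8,1],[5.4,15.4,9,0,-0.4,-28.8,1],[5.4,15.4,9,0,-0.4,-28.8,1],[5.4,15.4,9,0,-0.4,-28.8,1],[5.4,15.4,9,0,-0.4,-28.8,1]])

```text
time_s: 12.83
tcp_pos: [0.4718, 0.42, 0.0634]
ee_rot: [-0.0, -0.085, 0.996, -0.001]
ft_force: [0.1, 1.3, -0.4]
width: 0.428
```

```bash
python3 held.py yellow 1 44 34.2
```

```text
off 34.2
target [472.25500185 420.44735706] 99.80000000000001
t 12.8 j7 0.92 w 0.428 yaw 99.8 tcp [471.8 420.   63.4] F [ 0.1  1.3 -0.4]
rows 1.7 SHIFT [-0.05  0.03 -7.06] TURN [-0.1 -0.  -0. ]
t 12.8 j7 0.92 w 0.428 yaw 99.8 tcp [471.8 420.   63.4] F [ 0.1  1.3 -0.4]
rows 0.5 SHIFT [-0.05  0.04  1.94] TURN [-0.1 -0.  -0. ]
```

Call:
drive_tool(series=[[0,0,0.8,0,0,0,1],[0,0,1.4,0,0,0,1],[0,0,1.7,0,0,0,1],[0,0,1.9,0,0,0,1],[0,0,2.1,0,0,0,1],[0,0,2.1,0,0,0,1]])

```text
time_s: 13.33
tcp_pos: [0.4716, 0.4199, 0.0422]
ee_rot: [-0.0, -0.085, 0.996, -0.001]
ft_force: [-0.1, 0.2, -1.1]
width: 0.426
```

Call:
drive_tool(series=[[0,0,0.1,0,0,0,1],[0,0,0.1,0,0,0,1],[0,0,0.1,0,0,0,1]])

```text
time_s: 13.58
tcp_pos: [0.4717, 0.4199, 0.0413]
ee_rot: [-0.0, -0.085, 0.996, -0.001]
ft_force: [-0.7, -0.4, 0.2]
width: 0.422
```

Call:
drive_tool(series=[[0,0,0,0,0,0,-1],[0,0,0,0,0,0,-1],[0,0,0,0,0,0,-1],[0,0,0,0,0,0,-1],[0,0,-4,0,0,0,-1],[0,0,-8,0,0,0,-1],[0,0,-12,0,0,0,-1],[0,0,-15,0,0,0,-1],[0,0,-15,0,0,0,-1],[0,0,-15,0,0,0,-1]])

```text
time_s: 14.42
tcp_pos: [0.4728, 0.4211, 0.1935]
ee_rot: [0.001, -0.085, 0.996, 0.0]
ft_force: [-0.1, 0.0, -0.4]
width: 0.999
```

```bash
python3 chk.py yellow 1 .052;python3 -c "
from h import *
go(500,-365,180,-7.5)"
```

```text
want [506.  426.3] 189.8 got [ 505.83  423.73 -171.35    3.65] diff board axes [-0.55619462 -2.48004134]
t 14.5 j7 0.93 w 0.999 yaw 99.8 tcp [471.7 420.1 191.6] F [ 0.1  0.4 -0.9]
rows 18.8 SHIFT [ 10.55 -77.85   1.3 ] TURN [-1.000e-01  1.000e-01  1.073e+02]
```

View pics/c_yellow.png

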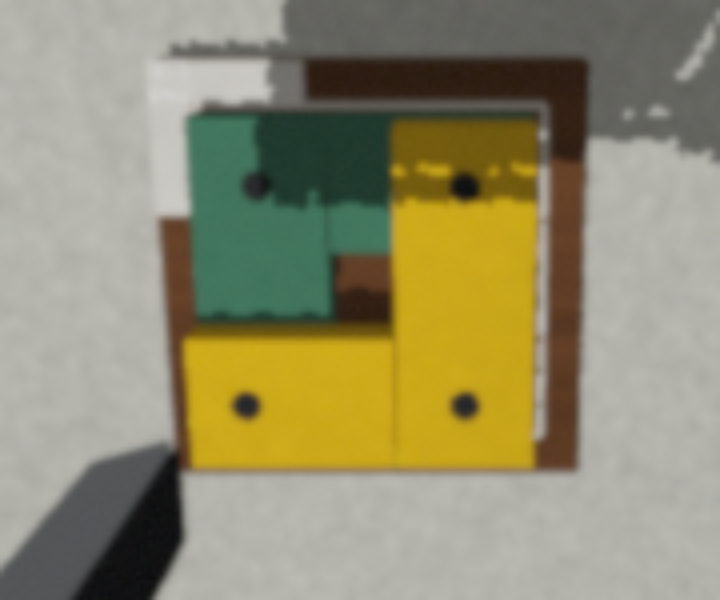

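Call:
drive_tool(series=[[5,-40,0,0,0,55,-1],[5,-40,0,0,0,55,-1],[5,-40,0,0,0,55,-1],[5,-40,0,0,0,55,-1],[5,-40,0,0,0,55,-1],[5,-40,0,0,0,55,-1],[5,-40,0,0,0,55,-1],[5,-40,0,0,0,55,-1],[10.5,-78,1.3,0,0,107,-1],[10.5,-78,1.3,0,0,107,-1]])

```text
time_s: 15.3
tcp_pos: [0.488, 0.002, 0.1884]
ee_rot: [-0.001, 0.499, 0.867, -0.002]
ft_force: [1.1, -0.1, 0.2]
width: 1.006
```

```bash
python3 -c "
from h import *
go(500,-365,180,-7.5)"
```

```text
t 15.3 j7 0.65 w 1.006 yaw 30.1 tcp [488.    2.  188.4] F [ 1.1 -0.1  0.2]
rows 8.8 SHIFT [-32.35 -17.37   0.92] TURN [-0.2  0.1 37.6]
```

Call:
drive_tool(series=[[-32.4,-17.4,0.9,0,0,37.6,-1],[-32.4,-17.4,0.9,0,0,37.6,-1],[-32.4,-17.4,0.9,0,0,37.6,-1],[-32.4,-17.4,0.9,0,0,37.6,-1],[-32.4,-17.4,0.9,0,0,37.6,-1],[-32.4,-17.4,0.9,0,0,37.6,-1],[-32.4,-17.4,0.9,0,0,37.6,-1],[-32.4,-17.4,0.9,0,0,37.6,-1],[-32.4,-17.4,0.9,0,0,37.6,-1],[-32.4,-17.4,0.9,0,0,37.6,-1]])

```text
time_s: 16.13
tcp_pos: [0.4961, -0.3749, 0.1783]
ee_rot: [0.001, 0.755, 0.656, -0.005]
ft_force: [-1.0, -0.5, 0.3]
width: 0.999
```

Call:
drive_tool(series=[[0,0,0,0,0,0,-1],[0,0,0,0,0,0,-1]])

```text
time_s: 16.3
tcp_pos: [0.494, -0.3753, 0.1763]
ee_rot: [-0.001, 0.756, 0.655, -0.007]
ft_force: [-0.4, 0.2, 0.4]
width: 1.003
```

```bash
python3 look.py blue 500 -390
python3 - <<'E'
from h import *
c=capture('top');BX,BY,BT=481.5,391.6,9.8
A=R.from_euler('z',BT,degrees=True).as_matrix()[:2,:2]
n=np.array([BX,BY])+A@[30,30];f=fit(c,mask(c,'yellow'),.052,LP,(n-A@[18,18])/1000,.06);print('yellow want',n,f,A.T@(f[:2]-n))
h=cv2.cvtColor(c['pixels'],cv2.COLOR_RGB2HSV);cv2.imwrite('pics/t1.png',cv2.resize(c['pixels'][190:270,85:165,::-1],None,fx=6,fy=6))
E
```

```text
blue [ 498.71 -404.53   81.87    0.93]
grasp [ 503.51826598 -370.87170863] -8.129999999999995
t 16.4 j7 0.75 w 1.000 yaw -8.1 tcp [ 494.9 -374.   176.7] F [ 0.8 -0.7  0.1]
rows 2.8 SHIFT [ 0.52  0.91 11.66] TURN [-0.5  0.5  0.1]
t 16.4 j7 0.75 w 1.000 yaw -8.1 tcp [ 494.9 -374.   176.7] F [ 0.8 -0.7  0.1]
rows 4.2 SHIFT [ 0.57  0.96 17.36] TURN [-0.5  0.5  0.1]
17
yellow want [505.95595198 426.26852193] [ 505.19  416.98 -169.81   10.81] [-2.3357698  -9.02261057]
```

View pics/t1.png

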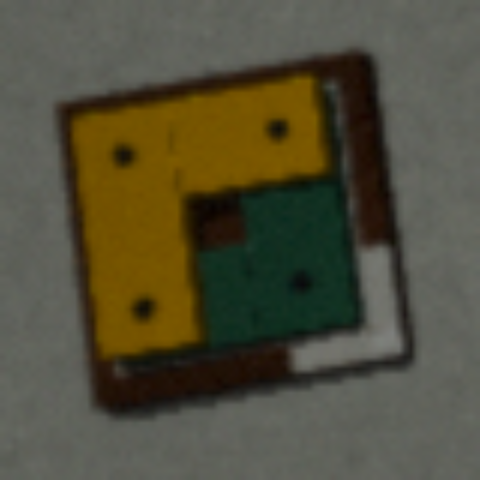

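Call:
drive_tool(series=[[0.6,1,4,-0.5,0.5,0,-1],[0.6,1,8,-0.5,0.5,0,-1],[0.6,1,12,-0.5,0.5,0,-1],[0.6,1,14.5,-0.5,0.5,0,-1],[0.6,1,16.3,-0.5,0.5,0,-1],[0.6,1,17.1,-0.5,0.5,0,-1],[0.6,1,17.3,-0.5,0.5,0,-1],[0.6,1,17.3,-0.5,0.5,0,-1]])

```text
time_s: 17.07
tcp_pos: [0.5054, -0.3689, 0.0043]
ee_rot: [-0.0, 0.754, 0.657, 0.001]
ft_force: [-0.4, 0.8, 0.5]
width: 1.001
```

```bash
python3 - <<'E'
from h import *
go(503.5,-371,4,-8)
c=capture('top');BX,BY,BT=481.5,391.6,9.8
A=R.from_euler('z',BT,degrees=True).as_matrix()[:2,:2]
v=(c['pixels'].max(2)>75)*np.uint8(255)
n=np.array([BX,BY])+A@[30,30];f=fit(c,mask(c,'yellow')&v,.052,LP,(n-A@[18,18])/1000,.06);print('yellow want',n,f,A.T@(f[:2]-n))
E
```

```text
t 17.1 j7 0.84 w 1.001 yaw -7.9 tcp [ 505.4 -368.9    4.3] F [-0.4  0.8  0.5]
rows 0.1 SHIFT [-0.23 -0.16  0.03] TURN [ 0.  -0.1  0.1]
yellow want [505.95595198 426.26852193] [ 506.62  425.8  -170.48    0.77] [ 0.57461128 -0.57471249]
```

Call:
drive_tool(series=[[-0.2,-0.1,0,0,0,0,1],[-0.2,-0.1,0,0,0,0,1],[-0.2,-0.1,0,0,0,0,1],[-0.2,-0.1,0,0,0,0,1],[-0.2,-0.1,0,0,0,0,1],[-0.2,-0.1,0,0,0,0,1],[-0.2,-0.1,0,0,0,0,1],[-0.2,-0.1,0,0,0,0,1],[-0.2,-0.1,0,0,0,0,1],[-0.2,-0.1,0,0,0,0,1]])

```text
time_s: 17.95
tcp_pos: [0.5044, -0.3714, 0.0051]
ee_rot: [0.0, 0.754, 0.656, 0.001]
ft_force: [-0.2, 0.7, -0.3]
width: 0.421
```

Call:
drive_tool(series=[[0,0,0,0,0,0,1],[0,0,0,0,0,0,1],[0,0,-3,0,0,0,1],[0,0,-6,0,0,0,1],[0,0,-10,0,0,0,1],[0,0,-14,0,0,0,1],[0,0,-18,0,0,0,1],[0,0,-18,0,0,0,1],[0,0,-18,0,0,0,1]])

```text
time_s: 18.7
tcp_pos: [0.5054, -0.3725, 0.1876]
ee_rot: [0.003, 0.754, 0.657, 0.002]
ft_force: [-0.3, 0.9, -1.8]
width: 0.424
```

```bash
python3 held.py blue 0 58
```

```text
end edge in tool x 47.3 spread 0.6 row (269, np.float64(179.5))
sides tool y [-19.05270293  19.49532515]
off 32.662723982127034
target [489.23015422 362.49098396] -80.2
t 18.8 j7 0.75 w 0.420 yaw -7.9 tcp [ 504.2 -371.3  185.5] F [-0.3 -0.  -1.3]
rows 17.6 SHIFT [ 72.47 -11.61   3.76] TURN [ 0.1 -0.1 72.3]
t 18.8 j7 0.75 w 0.420 yaw -7.9 tcp [ 504.2 -371.3  185.5] F [-0.3 -0.  -1.3]
rows 17.9 SHIFT [ 72.46 -11.64  12.76] TURN [ 0.1 -0.1 72.3]
```

Call:
drive_tool(series=[[36,-5.8,1,0,0,36,1],[36,-5.8,1,0,0,36,1],[36,-5.8,1,0,0,36,1],[36,-5.8,1,0,0,36,1],[36,-5.8,1,0,0,36,1],[36,-5.8,1,0,0,36,1],[36,-5.8,1,0,0,36,1],[36,-5.8,1,0,0,36,1],[72,-11.6,2,0,0,72,1],[72,-11.6,2,0,0,72,1]])

```text
time_s: 19.58
tcp_pos: [0.4935, 0.0469, 0.1724]
ee_rot: [0.0, 0.963, 0.271, -0.0]
ft_force: [1.0, -0.9, -0.3]
width: 0.422
```

```bash
python3 held.py blue 0 58 33.6
```

```text
off 33.6
target [490.15375341 362.65051724] -80.2
t 19.6 j7 -0.61 w 0.422 yaw -58.6 tcp [493.5  46.9 172.4] F [ 1.  -0.9 -0.3]
rows 7.6 SHIFT [ 16.17 -27.12   2.43] TURN [ 0.   0.  21.6]
t 19.6 j7 -0.61 w 0.422 yaw -58.6 tcp [493.5  46.9 172.4] F [ 1.  -0.9 -0.3]
rows 8.1 SHIFT [ 16.17 -27.12  11.43] TURN [ 0.   0.  21.6]
```

Call:
drive_tool(series=[[16.2,-27.1,2.4,0,0,21.6,1],[16.2,-27.1,2.4,0,0,21.6,1],[16.2,-27.1,2.4,0,0,21.6,1],[16.2,-27.1,2.4,0,0,21.6,1],[16.2,-27.1,2.4,0,0,21.6,1],[16.2,-27.1,2.4,0,0,21.6,1],[16.2,-27.1,2.4,0,0,21.6,1],[16.2,-27.1,2.4,0,0,21.6,1],[16.2,-27.1,5,0,0,21.6,1],[16.2,-27.1,8,0,0,21.6,1]])

```text
time_s: 20.42
tcp_pos: [0.4898, 0.3651, 0.0904]
ee_rot: [0.0, 0.996, 0.088, 0.0]
ft_force: [0.5, 0.9, -1.2]
width: 0.424
```

```bash
python3 held.py blue 0 58 33.6
```

```text
off 33.6
target [490.15375341 362.65051724] -80.2
t 20.4 j7 -1.39 w 0.424 yaw -79.9 tcp [489.8 365.1  90.4] F [ 0.5  0.9 -1.2]
rows 1.4 SHIFT [-0.01  0.25 -5.76] TURN [ 0.  -0.   0.3]
t 20.4 j7 -1.39 w 0.424 yaw -79.9 tcp [489.8 365.1  90.4] F [ 0.5  0.9 -1.2]
rows 0.8 SHIFT [-0.01  0.25  3.24] TURN [ 0.  -0.   0.3]
```

Call:
drive_tool(series=[[0,0.25,0,0,0,0.3,1],[0,0.25,1.5,0,0,0.3,1],[0,0.25,2,0,0,0.3,1],[0,0.25,2.4,0,0,0.3,1],[0,0.25,2.4,0,0,0.3,1]])

```text
time_s: 20.83
tcp_pos: [0.49, 0.362, 0.066]
ee_rot: [0.001, 0.996, 0.085, -0.0]
ft_force: [-0.1, -0.2, -1.0]
width: 0.419
```

```bash
python3 held.py blue 0 58 33.6|tail -2
```

```text
t 20.8 j7 -1.36 w 0.419 yaw -80.3 tcp [490. 362.  66.] F [-0.1 -0.2 -1. ]
rows 0.2 SHIFT [ 0.03 -0.06  0.8 ] TURN [ 0.1  0.1 -0.1]
```

Call:
drive_tool(series=[[0,-0.05,0.4,0,0,0,1],[0,-0.05,0.7,0,0,0,1],[0,-0.05,0.8,0,0,0,1],[0,-0.05,0.8,0,0,0,1]])

```text
time_s: 21.17
tcp_pos: [0.4898, 0.3626, 0.058]
ee_rot: [0.001, 0.996, 0.085, -0.001]
ft_force: [-0.7, 0.1, -1.9]
width: 0.424
```

Call:
drive_tool(series=[[0,0,0.15,0,0,0,1],[0,0,0.15,0,0,0,1],[0,0,0.15,0,0,0,1]])

```text
time_s: 21.42
tcp_pos: [0.4901, 0.3627, 0.057]
ee_rot: [0.0, 0.996, 0.085, -0.0]
ft_force: [-0.7, 0.6, 2.9]
width: 0.426
```

Call:
drive_tool(series=[[0,0,0,0,0,0,-1],[0,0,0,0,0,0,-1],[0,0,0,0,0,0,-1],[0,0,0,0,0,0,-1],[0,0,-4,0,0,0,-1],[0,0,-8,0,0,0,-1],[0,0,-12,0,0,0,-1],[0,0,-13,0,0,0,-1],[0,0,-13,0,0,0,-1],[0,0,-13,0,0,0,-1]])

```text
time_s: 22.25
tcp_pos: [0.4897, 0.3631, 0.1868]
ee_rot: [-0.0, 0.996, 0.085, -0.0]
ft_force: [0.6, 0.8, 0.0]
width: 0.997
```

```bash
python3 chk.py blue 0 .068;python3 -c "
from h import *
go(495,180,180,-4.7)"
```

```text
want [457.  356.9] 9.8 got [457.51 356.79   8.72   1.  ] diff board axes [ 0.43507185 -0.21872306]
t 22.3 j7 -1.48 w 0.999 yaw -80.2 tcp [489.  362.8 185.6] F [-0.1  0.1 -0.8]
rows 10.6 SHIFT [-2.5  18.12  0.58] TURN [ -0.1   0.2 -75.5]
```

Blue is within 0.5 mm. Red next.

Call:
drive_tool(series=[[-2.5,18.1,0.6,0,0,-75.5,-1],[-2.5,18.1,0.6,0,0,-75.5,-1],[-2.5,18.1,0.6,0,0,-75.5,-1],[-2.5,18.1,0.6,0,0,-75.5,-1],[-2.5,18.1,0.6,0,0,-75.5,-1],[-2.5,18.1,0.6,0,0,-75.5,-1],[-2.5,18.1,0.6,0,0,-75.5,-1],[-2.5,18.1,0.6,0,0,-75.5,-1],[-2.5,18.1,0.6,0,0,-75.5,-1],[-2.5,18.1,0.6,0,0,-75.5,-1]])

```text
time_s: 23.13
tcp_pos: [0.4933, 0.18, 0.1777]
ee_rot: [-0.001, 0.756, 0.654, -0.003]
ft_force: [0.1, 0.1, -0.3]
width: 1.006
```

Call:
drive_tool(series=[[0,0,0,0,0,-4,-1],[0,0,0,0,0,-4,-1],[0,0,0,0,0,-4,-1]])

```text
time_s: 23.38
tcp_pos: [0.4921, 0.1798, 0.1762]
ee_rot: [-0.002, 0.734, 0.679, -0.005]
ft_force: [0.8, 0.0, 0.5]
width: 1.001
```

```bash
python3 look.py red 492 150
```

```text
red [492.16 137.36  85.08   1.04]
grasp [495.07600007 171.23472426] -4.920000000000016
t 23.4 j7 -0.12 w 1.001 yaw -4.4 tcp [492.5 179.8 176.6] F [-1.2  0.8  0.1]
rows 2.8 SHIFT [-0.79  0.42 11.66] TURN [-0.5  0.2  0.5]
t 23.4 j7 -0.12 w 1.001 yaw -4.4 tcp [492.5 179.8 176.6] F [-1.2  0.8  0.1]
rows 4.2 SHIFT [-0.76  0.47 17.36] TURN [-0.5  0.2  0.5]
22
```

Call:
drive_tool(series=[[-0.8,0.4,4,-0.5,0.2,0.5,-1],[-0.8,0.4,8,-0.5,0.2,0.5,-1],[-0.8,0.4,12,-0.5,0.2,0.5,-1],[-0.8,0.4,14.5,-0.5,0.2,0.5,-1],[-0.8,0.4,16.3,-0.5,0.2,0.5,-1],[-0.8,0.4,17.1,-0.5,0.2,0.5,-1],[-0.8,0.4,17.3,-0.5,0.2,0.5,-1],[-0.8,0.4,17.3,-0.5,0.2,0.5,-1]])

```text
time_s: 24.1
tcp_pos: [0.4943, 0.1707, 0.0034]
ee_rot: [0.0, 0.737, 0.676, -0.0]
ft_force: [0.4, 0.2, 0.8]
width: 0.999
```

```bash
python3 -c "
from h import *
go(495,171.2,4,-4.9)"
```

```text
t 24.1 j7 0.06 w 0.999 yaw -5.0 tcp [494.3 170.7   3.4] F [0.4 0.2 0.8]
rows 0.0 SHIFT [ 0.05  0.06 -0.06] TURN [-0.   0.1 -0.1]
```

Call:
drive_tool(series=[[0,0,-0.1,0,0,0,1],[0,0,-0.1,0,0,0,1],[0,0,-0.1,0,0,0,1],[0,0,-0.1,0,0,0,1],[0,0,-0.1,0,0,0,1],[0,0,-0.1,0,0,0,1],[0,0,-0.1,0,0,0,1],[0,0,-0.1,0,0,0,1],[0,0,-0.1,0,0,0,1],[0,0,-0.1,0,0,0,1]])

```text
time_s: 24.93
tcp_pos: [0.4944, 0.1708, 0.0044]
ee_rot: [0.0, 0.737, 0.676, -0.0]
ft_force: [-0.5, 1.0, -0.1]
width: 0.421
```

Call:
drive_tool(series=[[0,0,0,0,0,0,1],[0,0,0,0,0,0,1],[0,0,-3,0,0,0,1],[0,0,-6,0,0,0,1],[0,0,-10,0,0,0,1],[0,0,-14,0,0,0,1],[0,0,-18,0,0,0,1],[0,0,-18,0,0,0,1],[0,0,-18,0,0,0,1]])

```text
time_s: 25.68
tcp_pos: [0.4956, 0.1716, 0.1862]
ee_rot: [0.001, 0.737, 0.676, 0.002]
ft_force: [0.0, -0.1, -2.2]
width: 0.421
```

```bash
python3 held.py red 1 73
```

```text
end edge in tool x 47.8 spread 0.6 row (269, np.float64(178.5))
sides tool y [-19.62870247  19.5327369 ]
off 32.19862413377456
target [474.22717344 420.78801024] 99.80000000000001
t 25.7 j7 -0.11 w 0.424 yaw -4.9 tcp [494.1 171.3 184.5] F [ 0.2 -0.  -1. ]
rows 14.6 SHIFT [24.68 -4.13  2.14] TURN [  -0.     0.  -104.7]
t 25.7 j7 -0.11 w 0.424 yaw -4.9 tcp [494.1 171.3 184.5] F [ 0.2 -0.  -1. ]
rows 14.6 SHIFT [24.69 -4.13 11.14] TURN [  -0.     0.  -104.7]
```

Call:
drive_tool(series=[[24.7,-4.1,2,0,0,-104.7,1],[24.7,-4.1,2,0,0,-104.7,1],[24.7,-4.1,2,0,0,-104.7,1],[24.7,-4.1,2,0,0,-104.7,1],[24.7,-4.1,2,0,0,-104.7,1],[24.7,-4.1,2,0,0,-104.7,1],[24.7,-4.1,2,0,0,-104.7,1],[24.7,-4.1,2,0,0,-104.7,1],[24.7,-4.1,2,0,0,-104.7,1],[24.7,-4.1,2,0,0,-104.7,1]])

```text
time_s: 26.57
tcp_pos: [0.4728, 0.4201, 0.1612]
ee_rot: [-0.002, 0.199, 0.98, -0.002]
ft_force: [-0.1, -0.4, -0.1]
width: 0.421
```

```bash
python3 held.py red 1 73 33.3
```

```text
off 33.3
target [473.14186896 420.60054561] 99.80000000000001
t 26.6 j7 0.51 w 0.421 yaw 67.1 tcp [472.8 420.1 161.2] F [-0.1 -0.4 -0.1]
rows 4.6 SHIFT [-0.01  0.06 -0.18] TURN [ -0.3  -0.2 -32.7]
t 26.6 j7 0.51 w 0.421 yaw 67.1 tcp [472.8 420.1 161.2] F [-0.1 -0.4 -0.1]
rows 4.6 SHIFT [-0.04  0.11  8.82] TURN [ -0.3  -0.2 -32.7]
```

Call:
drive_tool(series=[[0,0.1,0,-0.3,-0.2,-32.7,1],[0,0.1,0,-0.3,-0.2,-32.7,1],[0,0.1,0,-0.3,-0.2,-32.7,1],[0,0.1,0,-0.3,-0.2,-32.7,1],[0,0.1,2,-0.3,-0.2,-32.7,1],[0,0.1,5,-0.3,-0.2,-32.7,1],[0,0.1,7,-0.3,-0.2,-32.7,1],[0,0.1,7.5,-0.3,-0.2,-32.7,1],[0,0.1,7.5,-0.3,-0.2,-32.7,1]])

```text
time_s: 27.32
tcp_pos: [0.4705, 0.4188, 0.0825]
ee_rot: [-0.003, -0.085, 0.996, -0.002]
ft_force: [0.6, 0.6, -1.3]
width: 0.423
```

```bash
python3 held.py red 1 73 33.3
```

```text
off 33.3
target [473.14186896 420.60054561] 99.80000000000001
t 27.3 j7 0.97 w 0.423 yaw 99.7 tcp [470.5 418.8  82.5] F [ 0.6  0.6 -1.3]
rows 1.9 SHIFT [-0.23  0.11 -8.05] TURN [-0.1 -0.4 -0.1]
t 27.3 j7 0.97 w 0.423 yaw 99.7 tcp [470.5 418.8  82.5] F [ 0.6  0.6 -1.3]
rows 0.2 SHIFT [-0.29  0.14  0.95] TURN [-0.1 -0.4 -0.1]
```

Call:
drive_tool(series=[[-0.3,0.1,0,0,-0.4,-0.1,1],[-0.3,0.1,0,0,-0.4,-0.1,1],[-0.3,0.1,0.5,0,-0.4,-0.1,1],[-0.3,0.1,0.8,0,-0.4,-0.1,1],[-0.3,0.1,0.95,0,-0.4,-0.1,1],[-0.3,0.1,0.95,0,-0.4,-0.1,1]])

```text
time_s: 27.82
tcp_pos: [0.4731, 0.4202, 0.073]
ee_rot: [0.0, -0.086, 0.996, -0.001]
ft_force: [0.1, -0.6, 0.3]
width: 0.422
```

```bash
python3 held.py red 1 73 33.3|tail -2
```

```text
t 27.8 j7 0.97 w 0.422 yaw 99.8 tcp [473.1 420.2  73. ] F [ 0.1 -0.6  0.3]
rows 0.0 SHIFT [-0.01  0.04 -0.  ] TURN [-0.2  0.   0. ]
```

Just touching; release and rise clear.

Call:
drive_tool(series=[[0,0,0.05,0,0,0,1],[0,0,0.05,0,0,0,-1],[0,0,0,0,0,0,-1],[0,0,0,0,0,0,-1],[0,0,0,0,0,0,-1],[0,0,0,0,0,0,-1],[0,0,-4,0,0,0,-1],[0,0,-8,0,0,0,-1],[0,0,-12,0,0,0,-1],[0,0,-12,0,0,0,-1]])

```text
time_s: 28.65
tcp_pos: [0.477, 0.4241, 0.2013]
ee_rot: [0.006, -0.086, 0.996, 0.003]
ft_force: [1.1, 0.4, 0.4]
width: 0.993
```

Call:
drive_tool(series=[[0,-20,0,0,0,0,-1],[0,-30,0,0,0,0,-1],[0,-30,0,0,0,0,-1],[0,-30,0,0,0,0,-1],[0,-30,0,0,0,0,-1],[0,-30,0,0,0,0,-1],[0,-30,0,0,0,0,-1],[0,-30,0,0,0,0,-1],[0,-30,0,0,0,0,-1],[0,-30,0,0,0,0,-1]])

```text
time_s: 29.48
tcp_pos: [0.5283, 0.1291, 0.1998]
ee_rot: [0.006, -0.085, 0.996, 0.004]
ft_force: [0.6, 0.4, -0.1]
width: 0.999
```

```bash
python3 - <<'E'
from h import *
c=capture('top');BX,BY,BT=481.5,391.6,9.8
A=R.from_euler('z',BT,degrees=True).as_matrix()[:2,:2]
v=(c['pixels'].max(2)>60)*np.uint8(255)
n=np.array([BX,BY])+A@[30,30];f=fit(c,mask(c,'red')&v,.084,LP,(n-A@[18,18])/1000,.06);print('red want',n,f,None if f is None else A.T@(f[:2]-n))
d=capture('side');print(state()['tcp_pos'])
a=cv2.resize(c['pixels'][150:290,60:200],(400,400));b=cv2.resize(d['pixels'][300:420,200:360],(400,300));b=np.vstack([b,np.zeros((100,400,3),np.uint8)])
cv2.imwrite('pics/end.png',np.hstack([a,b])[:,:,::-1]);save(c,'topend')
E
```

```text
red want [505.95595198 426.26852193] [ 507.15  426.52 -170.01    0.84] [1.21942831 0.04457016]
[0.52784997 0.13091871 0.19963392]
```

View pics/end.png

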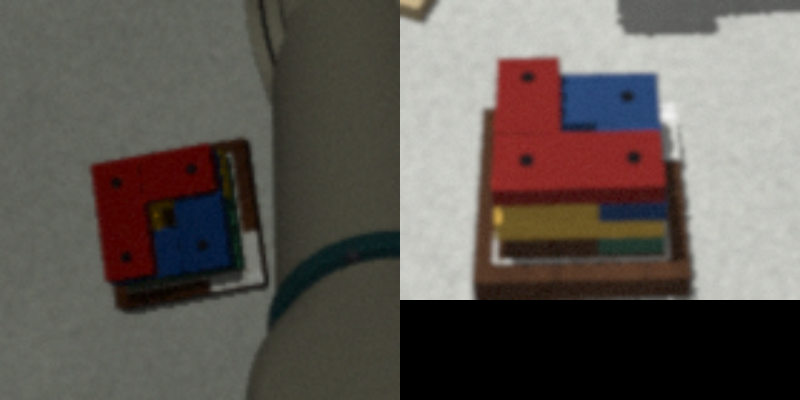

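The pictures show a level pile in the right order, with the elbows alternating and inside the white outline. I'm handing it in.

```bash
python3 -c "
from workcell import *
print(sign_off())"
```

```text
the job is handed in; nothing more can be done
None
```

The four gussets are piled flat on the board: green at the bottom, then yellow, blue and red. Green and blue have their elbows at the marked corner, yellow and red at the opposite corner. I handed the job in at about 30 s on the robot's clock, with the arm clear of the pile. It gave no verdict.

**Fit to the outline:** each gusset was measured against its wanted position on the board, just after I placed it.

| Gusset | Off position | Off square |
|---|---|---|
| green | about 1.9 mm | 0.2° |
| yellow | 0.8 mm | 0.3° |
| blue | 0.5 mm | 1.1° |
| red | 1.2 mm | 0.2° |

- **Limit of these figures:** they rest on my fit of the white outline, and the camera calibration is only good to about 2 mm. In the last top and side pictures the pile looked level and inside the outline.
- **Checks that disagreed:** two yellow fits came out worse, with high residuals. The wrist camera gave 2.5 mm, and the first top-camera fit gave 9 mm because its colour mask took in the board wood. A top-camera fit with a tighter mask gave the yellow figure in the table.
- **Contact on green:** green touched the board a few mm earlier than I planned, with a wrist force of about 18 N. The other three went down with 3 N or less.
- **Bystanders:** I never went to move the spare gusset, pots or trowel, or the other yellow gussets. I did not measure their positions again at the end.

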